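Sort loose bar stubs, nuts and a bolt into their sample-marked trays

TASK

Sort the five loose small parts on the bench into the three metal trays: each tray takes the kind of part that is fixed as a sample on its front ledge, and in the two divided trays only one part goes into each bay. Stand the round bar stubs on end and lay the nuts and the bolt flat on the tray floor; set every part down, do not drop it, and never tip a stub over.

Things in the scene. Friction and masses are not known exactly. Their poses are not given: they have to be found in the camera images.
- stub_tray: Fixed tray of grey sheet metal. Origin: under the pan, on the bench; x to the back, front ledge on its -x side (x = -76 to -41), y along the tray. Pan 83 x 107.5 mm, walls 2.5 mm, rim 13 mm, floor 3 mm above the bench. Fixed on the ledge at x = -58, y = 0: a sample round stub, 35 mm high. A 12 mm high wall at y = 0 parts it into two bays 78 x 50 mm inside, centred at y = +26 and -26 mm.
- nut_tray: Fixed tray of grey sheet metal. Origin: under the pan, on the bench; x to the back, front ledge on its -x side (x = -76 to -41), y along the tray. Pan 83 x 107.5 mm, walls 2.5 mm, rim 13 mm, floor 3 mm above the bench. Fixed on the ledge at x = -58, y = 0: a sample hex nut. A 12 mm high wall at y = 0 parts it into two bays 78 x 50 mm inside, centred at y = +26 and -26 mm.
- bolt_tray: Fixed tray of grey sheet metal. Origin: under the pan, on the bench; x to the back, front ledge on its -x side (x = -76 to -41), y along the tray. Pan 83 x 107.5 mm, walls 2.5 mm, rim 13 mm, floor 3 mm above the bench. Fixed on the ledge at x = -58, y = 0: a sample bolt. One bay, 78 x 102 mm inside. Behind: a 140 mm high trough with a tall clamp; right: a tall welder.
- stub_a: Loose stub of dark grey turned round bar, standing on end: 31 mm across, 35 mm high, about 0.2 kg. Origin: centre of its underside, z up. Round, so any yaw will do. Looks like the one fixed on the tray's ledge.
- stub_b: Second loose stub of dark grey turned round bar, the same as the first: standing on end, 31 mm across, 35 mm high, about 0.2 kg. Origin: centre of its underside, z up.
- nut_a: Loose steel M12 hex nut lying flat, 10 mm thick, 19 mm across the flats (along its x, and at every 60 degrees from it), 22 mm across the corners (along its y). Origin: centre of its underside, z up.
- nut_b: Second loose steel M12 hex nut, the same as the first: 10 mm thick, 19 mm across the flats (along its x, and at every 60 degrees from it), 22 mm across the corners. Origin: centre of its underside, z up.
- bolt: Loose steel M12 hex bolt lying flat: 58 mm long along its y, with a head 19 to 22 mm across at one end and a threaded shank; it touches fingers and bench as a bar 18 mm wide (along x) whose top is 20 mm above the origin. Origin: below the middle of its length, up to 2 mm below the surface it lies on; take it across x.

How it is judged:
By the outcome, as a careful person would: the job done as asked, in the order asked, and still so for the second after the job is handed in, with the robot touching nothing.
It also fails if it takes over 136 s, if anything falls off the work surface, if the arm or the gripper's body presses on something with over 40 N, if the wrist force passes 120 N, or if a joint passes its speed limit or range.

ROBOT

A 6-joint arm with a two-finger parallel gripper is mounted at the origin on a cart in front of the work surface, level with it; the furniture and walls round the work are solid. World frame = base frame: x ahead of the robot, y to its left, z up, the work surface at z = 0. Lengths are in m, angles in rad, forces in N, time in s.
With the tool pointing down it reaches from about 0.25 to 0.725 m from the base axis. Payload 4 kg.
Tool frame: the origin (TCP) lies at the very end of the fingers, on their centre line; the grasp point (between the pads) lies 19 mm behind it; z points along the fingers, y is the line along which they close (so a half turn about z gives the same grasp; the last joint's range is limited). The gripper opens to 85 mm and grips with 20 to 120 N. Pads are 22 mm wide; open, the fingers measure 114 mm over their backs; the gripper's body (76 mm by 85 mm) begins 54 mm behind the grasp point. The pads swing forward as they close: fully open they stand 13 mm farther back than shut.
Start: joints at [1.169, 0.241, 0.005, 1.335, 0, 1.571], TCP at [0.196, 0.46, 0.202] pointing down, gripper open.
Joint ranges: [-2.72, 2.72], [-1.05, 1.87], [-1.09, 1.28], [-1.99, 2.15], [-1.42, 1.44], [-3.14, 3.14]. Speed limits (rad/s): [2.79, 2.79, 3.14, 3.14, 3.14, 3.14].

INTERFACE

Orientations are given as a unit quaternion [x, y, z, w].
In Python, from workcell import telemetry, vision, workorder gives the robot as it stands.
- The arm moves only by the shell command python3 -m inch 'ROWS'. ROWS is JSON, a list of rows, each a list of 3 entries, a list of its own where there are three numbers: the turn, a rotation vector about the tool's x, y, z scaled (see below), then the shift along the tool's x, y, z scaled (see below), then the closure, from -1 (fully open) to 1 (shut). A call has 1 to 10 rows; each row shifts and turns the commanded pose from where the row before left it, along the tool's axes as they then stand; what a row does not reach is not made up. The controller multiplies each number of a shift by 0.3 m and each number of a turn by 360 degrees. A row lasts 1/12 s, in which the tool goes at most 41.7 mm and 7.16 degrees, less where a joint would pass 70% of its speed; a pose out of reach is approached as far as the arm can. A call with a number of a shift or a turn outside -1 to 1 is refused whole. A call with a gripper value outside its range is refused whole. The fingers move at their own pace and stop on an object; the grip force is fixed at half the most. Time passes only in rows, so rows that do not move let the fingers close. It gives the time, the measured TCP pose, the force, the opening and the grip force at its end, in the units of the state.
- telemetry.get_obs(): the state, without advancing time (a new reading comes with each control period).
- vision.camera(name): name is "scene" or "top" or "wrist"; returns a dict with "img" (384x512x3 uint8, red, green, blue), "fov_y" (degrees; the focal length in pixels is half the picture's height over the tangent of half this angle, whatever the lens; pixels are square), "cx", "cy" (the principal point, pixels), "pose" (4x4, takes a point from camera to world coordinates). Camera axes: x right, y up, looking along -z (the intrinsics and any distortion apply to the point x, -y, -z); pixel columns grow to the right and rows downward; lengths in m; the calibration is good to about 2 mm. A picture is of the moment at which its call begins. There is no depth.
- workorder.job_done(): hands the job in; it is judged then, once.
The state is a dict: "clock": time; "joint_pos": joint angles; "joint_vel": joint speeds; "tau": joint torques, N m; "eef_pos": TCP position; "tool_rot": TCP orientation; "ft_force": force on the tool from outside, world axes, zero at the start; "ft_torque": the same for the moment, N m; "grip_width": finger opening in m; "grasp_force": force on a finger pad.
Only numpy, scipy, OpenCV 4.12 (cv2) and the standard library are available. Lean on these libraries where they do the work, as an engineer would, in place of code of your own. Each camera call takes 0.05 s, during which the arm holds its last target. There are 200 camera calls.

## Working session

There is one attempt and no reset: what is moved stays moved. The work goes in short steps, Python scripts to look and compute and a shell command to move; the robot and the scene stay as the last step left them, time stands still between calls to the robot, and variables do not carry over. Pictures are saved under pics/ and viewed, at most 14 in all, crops included, and the job is handed in when it is done.

```bash
mkdir -p pics; ls; python3 - <<'E'
from workcell import telemetry, vision
import cv2
print(telemetry.get_obs())
for n in ["scene","top","wrist"]:
    c=vision.camera(n)
    print(n,{k:v for k,v in c.items() if k!="img"})
    cv2.imwrite(f"pics/{n}0.png",c["img"][:,:,::-1])
E
```

```text
pics
{'clock': 0.0, 'joint_pos': array([1.16899587e+00, 2.41432816e-01, 3.71442833e-03, 1.33520560e+00,
       2.06541199e-05, 1.57080129e+00]), 'joint_vel': array([-1.50477764e-05,  5.45588986e-04,  5.38437375e-05,  4.92787901e-04,
        1.15289161e-03, -1.55310907e-03]), 'tau': array([-8.66592254e-04, -3.72321117e+01,  2.52405810e+01,  1.69509777e-02,
       -1.88531062e-04,  8.91668179e-06]), 'eef_pos': array([0.19525722, 0.45953593, 0.20119939]), 'tool_rot': array([ 1.99553865e-01,  9.79886281e-01, -1.04037309e-03, -2.22405631e-04]), 'ft_force': array([ 0.33959555,  1.13387107, -0.16477552]), 'ft_torque': array([-0.00256993, -0.01544596,  0.02296266]), 'grasp_force': 0.0, 'grip_width': 0.0855408214427217}
scene {'fov_y': 47.91556653075002, 'cx': 254.1012529935916, 'cy': 191.88292674598017, 'pose': array([[ 0.50288893,  0.34060953, -0.79441039, -0.13313869],
       [-0.8639861 ,  0.22479154, -0.45055164, -0.41183584],
       [ 0.02511455,  0.91293697,  0.40732708,  0.39547867],
       [ 0.        ,  0.        ,  0.        ,  1.        ]])}
top {'fov_y': 50.28749737650444, 'cx': 263.2974355791072, 'cy': 194.0867422083594, 'pose': array([[ 0.01609084,  0.98268189, -0.18460064,  0.35574925],
       [-0.99978198,  0.01826997,  0.01010959, -0.03607482],
       [ 0.01330716,  0.18439772,  0.98276162,  1.03912692],
       [ 0.        ,  0.        ,  0.        ,  1.        ]])}
wrist {'fov_y': 69.52647871025194, 'cx': 259.31728139255904, 'cy': 192.46630742681702, 'pose': array([[ 0.39169915, -0.87634307, -0.2803473 ,  0.12222588],
       [ 0.92009209,  0.37256827,  0.12092739,  0.49067599],
       [-0.00152537, -0.30531248,  0.952251  ,  0.37387647],
       [ 0.        ,  0.        ,  0.        ,  1.        ]])}
```

View pics/top0.png

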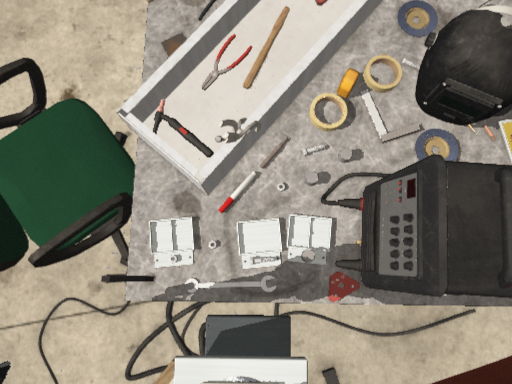

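View pics/scene0.png

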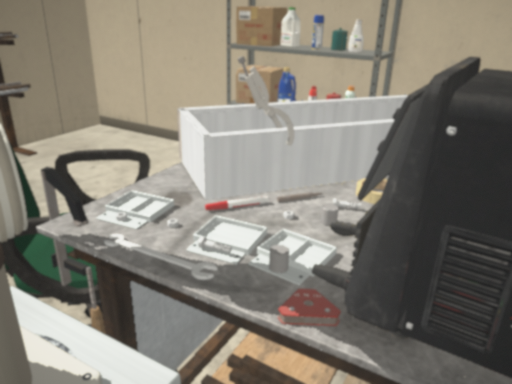

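View pics/wrist0.png

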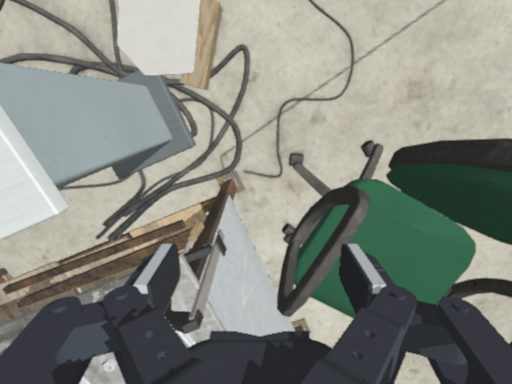

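The top view shows three trays at about (172,240), (261,240) and (311,237). Small parts lie near (213,243), (281,187), (315,150), (317,178) and (350,155). The scene view confirms the sample ledges, and the wrist camera only sees the floor and chair. I'll zoom in on the top view.

```bash
python3 - <<'E'
import cv2
im=cv2.imread("pics/top0.png")[130:280,135:385]
cv2.imwrite("pics/topcrop.png",cv2.resize(im,None,fx=3.2,fy=3.2,interpolation=cv2.INTER_CUBIC))
E
cat > h.py <<'E'
import numpy as np, cv2
from workcell import telemetry, vision
from scipy.spatial.transform import Rotation as R
def ray(c,uv):
    f=192/np.tan(np.radians(c["fov_y"]/2)); u,v=uv
    d=np.array([(u-c["cx"])/f,-(v-c["cy"])/f,-1.]); return c["pose"][:3,3],c["pose"][:3,:3]@d
def onz(c,uv,z):
    o,d=ray(c,uv); return o+d*(z-o[2])/d[2]
def proj(c,p):
    f=192/np.tan(np.radians(c["fov_y"]/2)); q=c["pose"][:3,:3].T@(np.array(p)-c["pose"][:3,3])
    return np.array([c["cx"]+f*q[0]/-q[2],c["cy"]-f*q[1]/-q[2]])
E
```

```text
(no output)
```

View pics/topcrop.png

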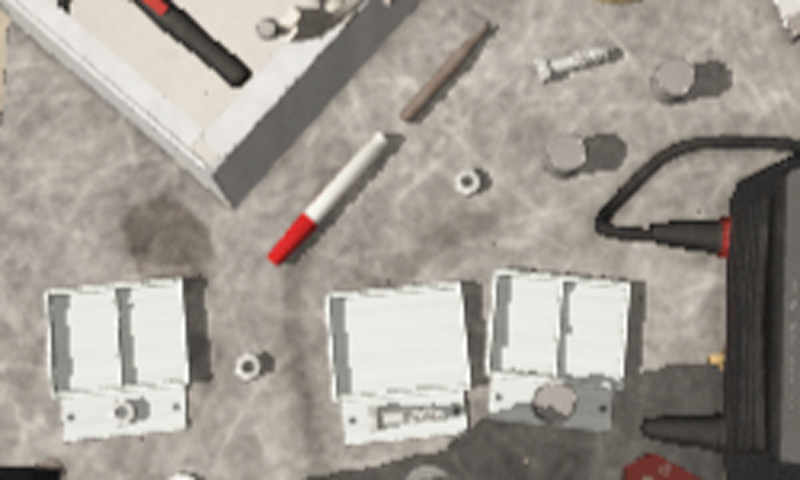

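The crop shows the nut tray on the left, the bolt tray in the middle and the stub tray on the right. In crop pixels, the nuts are at (248,366) and (468,182), the bolt runs (543,70)–(620,52), and the stub tops are at (567,155) and (673,79).

```bash
cat >> h.py <<'E'
E
python3 - <<'E'
from h import *
c=vision.camera("top"); f=lambda p:(p[0]/3.2+135-.34,p[1]/3.2+130-.34)
P=dict(nutL=(248,366,.01),nutR=(468,182,.01),bolt1=(543,70,.01),bolt2=(620,52,.01),stubA=(567,153,.035),stubB=(674,77,.035),
 nt_bl=(46,292,.013),nt_br=(187,280,.013),nt_ll=(66,440,.006),nt_lr=(188,430,.006),nt_s=(124,410,.012),
 bt_bl=(328,295,.013),bt_br=(464,284,.013),bt_ll=(347,443,.006),bt_lr=(467,430,.006),
 st_bl=(495,271,.013),st_br=(630,283,.013),st_ll=(488,415,.006),st_lr=(611,430,.006),st_s=(554,402,.041),
 trough=(215,178,.14),troughbase=(232,205,0),cable=(600,225,.0),weld=(725,260,0),pen=(275,258,.01))
for k,(u,v,z) in P.items(): print(k,np.round(onz(c,f((u,v)),z),3))
o=telemetry.get_obs(); T=R.from_quat(o["tool_rot"]).as_matrix(); w=vision.camera("wrist")["pose"]
print(T.T@(w[:3,3]-o["eef_pos"])); print(T.T@w[:3,:3])
E
```

```text
nutL [0.42  0.079 0.01 ]
nutR [ 0.57  -0.092  0.01 ]
bolt1 [ 0.664 -0.152  0.01 ]
bolt2 [ 0.681 -0.215  0.01 ]
stubA [ 0.589 -0.168  0.035]
stubB [ 0.653 -0.254  0.035]
nt_bl [0.475 0.239 0.013]
nt_br [0.486 0.129 0.013]
nt_ll [0.361 0.218 0.006]
nt_lr [0.37  0.124 0.006]
nt_s [0.384 0.173 0.012]
bt_bl [0.476 0.018 0.013]
bt_br [ 0.487 -0.089  0.013]
bt_ll [0.362 0.    0.006]
bt_lr [ 0.373 -0.093  0.006]
st_bl [ 0.498 -0.113  0.013]
st_br [ 0.49  -0.22   0.013]
st_ll [ 0.385 -0.109  0.006]
st_lr [ 0.375 -0.205  0.006]
st_s [ 0.395 -0.156  0.041]
trough [0.542 0.093 0.14 ]
troughbase [0.549 0.098 0.   ]
cable [ 0.538 -0.199  0.   ]
weld [ 0.512 -0.299  0.   ]
pen [0.505 0.061 0.01 ]
[ 0.07938503 -0.00030648 -0.17258374]
[[-6.98184397e-04  9.52250844e-01  3.05315973e-01]
 [ 9.99999682e-01  7.82355886e-04 -1.53332552e-04]
 [-3.84876801e-04  3.05315769e-01 -9.52251087e-01]]
```

```bash
python3 -m inch '[[[0,0,0.0186],[0,0,0],-1],[[0,0,0.0186],[0,0,0],-1],[[0,0,0.0186],[0,0,0],-1],[[0,0,0.0186],[0,0,0],-1],[[0,0,0.0186],[0,0,0],-1],[[0,0,0.0186],[0,0,0],-1],[[0,0,0.0186],[0,0,0],-1],[[0,0,0.0186],[0,0,0],-1],[[0,0,0.0186],[0,0,0],-1],[[0,0,0.0186],[0,0,0],-1]]' 
python3 -m inch '[[[0,0,0],[-0.1,0.06,0],-1],[[0,0,0],[-0.1,0.06,0],-1],[[0,0,0],[-0.1,0.06,0],-1],[[0,0,0],[-0.1,0.06,0],-1],[[0,0,0],[-0.1,0.06,0],-1],[[0,0,0],[-0.1,0.06,0],-1],[[0,0,0],[-0.1,0.06,0],-1],[[0,0,0],[-0.1,0.06,0],-1],[[0,0,0],[-0.1,0.06,0],-1],[[0,0,0],[-0.1,0.06,0],-1]]'
python3 -m inch '[[[0,0,0],[-0.09,0.05,0.07],-1],[[0,0,0],[-0.09,0.05,0.07],-1],[[0,0,0],[-0.09,0.05,0.07],-1],[[0,0,0],[0,0,0],-1],[[0,0,0],[0,0,0],-1]]'
python3 - <<'E'
from h import *
c=vision.camera("wrist"); cv2.imwrite("pics/w1.png",c["img"][:,:,::-1])
print(proj(c,[.42,.079,.01]),telemetry.get_obs())
E
```

```text
clock: 1.08
eef_pos: [0.1955, 0.46, 0.2019]
tool_rot: [0.709, 0.705, -0.0, 0.0]
ft_force: [-0.6, -0.4, -0.4]
grip_width: 0.0854
grasp_force: 0.0
clock: 1.92
eef_pos: [0.3761, 0.1586, 0.2022]
tool_rot: [0.707, 0.707, 0.0, 0.0]
ft_force: [0.3, 0.5, 0.2]
grip_width: 0.0858
grasp_force: 0.0
clock: 2.33
eef_pos: [0.4199, 0.0777, 0.1378]
tool_rot: [0.708, 0.706, -0.001, -0.001]
ft_force: [-0.6, 0.1, 0.8]
grip_width: 0.0855
grasp_force: 0.0
[260.91051079 176.16575194] {'clock': 2.3833, 'joint_pos': array([ 1.84907687e-01,  1.40990738e-01, -2.89976887e-01,  1.14127689e+00,
        4.41515279e-04,  1.75719463e+00]), 'joint_vel': array([ 0.03680353, -0.01936656,  0.02026591,  0.00351653,  0.0005411 ,
        0.00065853]), 'tau': array([-7.52884671e-01, -2.99833632e+01,  2.32153362e+01, -4.25269059e-02,
       -5.20505325e-02, -1.16358051e-02]), 'eef_pos': array([0.42032791, 0.07876938, 0.13876669]), 'tool_rot': array([ 7.07633509e-01,  7.06579255e-01, -4.73121141e-04, -5.90932139e-04]), 'ft_force': array([ 0.47961394, -0.38489764,  0.10332536]), 'ft_torque': array([-0.01550527, -0.07072493, -0.05470556]), 'grasp_force': 0.0, 'grip_width': 0.08533467483866468}
```

View pics/w1.png

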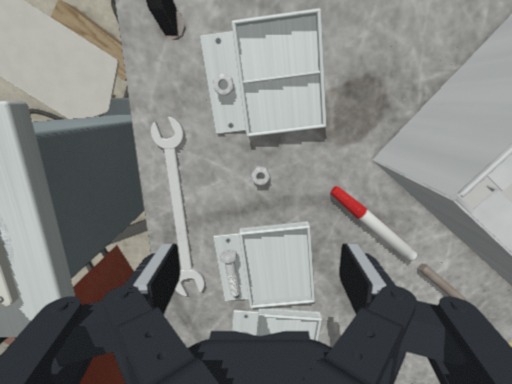

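The wrist view shows the nut at about (260,176). The nut tray pan corners are near (233,19), (319,11), (326,131) and (246,135), and the bolt tray corners near (240,228), (308,223), (314,302) and (250,307).

```bash
cat >> h.py <<'E'
def mask_at(img,uv,r,thr):
    """bright blob nearest uv within radius r, upsampled x6; returns contour in full-image px"""
    u,v=map(int,uv); s=img[v-r:v+r+1,u-r:u+r+1]; g=cv2.resize(cv2.cvtColor(s,cv2.COLOR_RGB2GRAY),None,fx=6,fy=6,interpolation=cv2.INTER_CUBIC)
    m=(g>thr).astype(np.uint8); cs,_=cv2.findContours(m,cv2.RETR_EXTERNAL,cv2.CHAIN_APPROX_NONE)
    k=min(cs,key=lambda k:-cv2.contourArea(k)); k=cv2.convexHull(k)[:,0]
    return (k+.5)/6-.5+[u-r,v-r],g,m
def widths(c,k,z):
    p=np.array([onz(c,q,z)[:2] for q in k]); a=np.radians(np.arange(0,180,5))
    pr=p@np.array([np.cos(a),np.sin(a)]); W=np.ptp(pr,axis=0)
    M=cv2.moments(p.astype(np.float32)[:,None]*1000); return np.array([M['m10'],M['m01']])/M['m00']/1000,(W*1000).round(1)
E
python3 - <<'E'
from h import *
c=vision.camera("wrist"); np.save("pics/w1c.npy",c,allow_pickle=True)
k,g,m=mask_at(c["img"],(260,176),12,150); print(widths(c,k,.01))
a=cv2.resize(c["img"][160:195,243:278,::-1],(420,420),interpolation=cv2.INTER_CUBIC)
b=cv2.resize(m*255,(420,420))
cv2.imwrite("pics/n1.png",np.hstack([a[:, :],cv2.cvtColor(b,cv2.COLOR_GRAY2BGR)])[:, :800])
for n,q in dict(nt=[(233,19),(319,11),(326,131),(246,135)],bt=[(240,228),(308,223),(314,302),(250,307)]).items():
    p=np.array([onz(c,x,.013)[:2] for x in q]);print(n,p.round(3).tolist(),p.mean(0).round(4))
    print([round(float(np.hypot(*(p[i]-p[i-1]))),3) for i in range(4)])
E
```

```text
(array([0.41877033, 0.07897881]), array([28.1, 29.9, 31.5, 32.9, 34.1, 35. , 35.7, 36. , 36.1, 35.9, 35.5,
       34.8, 33.8, 32.5, 31. , 29.3, 27.6, 26.8, 26.1, 25.9, 25.6, 25.1,
       24.3, 23.4, 23.6, 24.3, 24.8, 25.1, 25.3, 25.8, 26.7, 27.4, 28. ,
       28.3, 28.4, 28.3]))
nt [[0.394, 0.233], [0.475, 0.24], [0.489, 0.13], [0.405, 0.126]] [0.4409 0.1822]
[0.108, 0.081, 0.111, 0.085]
bt [[0.396, 0.018], [0.476, 0.024], [0.489, -0.088], [0.406, -0.095]] [ 0.4419 -0.0353]
[0.113, 0.08, 0.112, 0.083]
```

View pics/n1.png

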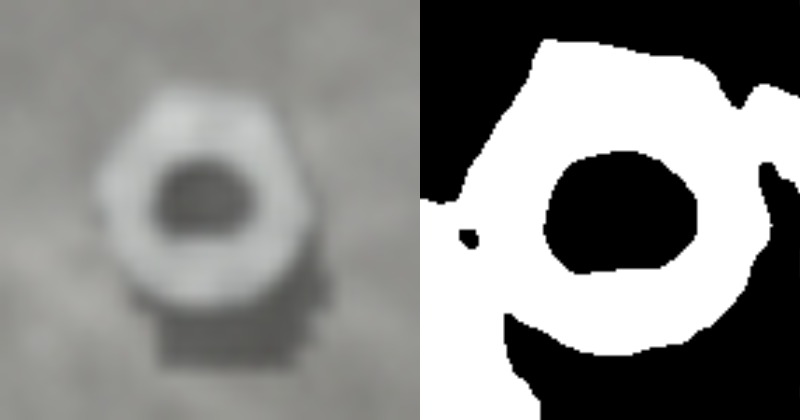

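The crop shows the nut's corner axis at about -6° in world, so its flat normals are at about 24°, centred at (259.4,175.9). I'll turn the tool to 24° and grasp it.

```bash
python3 -m inch '[[[0,0,0],[0.001,-0.0087,0],-1],[[0,0,-0.0167],[0,0,0],-1],[[0,0,-0.0167],[0,0,0],-1],[[0,0,-0.0167],[0,0,0],-1],[[0,0,-0.0167],[0,0,0],-1],[[0,0,0],[0,0,0.1],-0.3],[[0,0,0],[0,0,0.1],-0.3],[[0,0,0],[0,0,0.1],-0.3],[[0,0,0],[0,0,0.1],-0.3],[[0,0,0],[0,0,0.05],-0.3]]' 
python3 -m inch '[[[0,0,0],[0,0,0],-0.3],[[0,0,0],[0,0,0],0],[[0,0,0],[0,0,0],1],[[0,0,0],[0,0,0],1],[[0,0,0],[0,0,0],1],[[0,0,0],[0,0,0],1],[[0,0,0],[0,0,0],1],[[0,0,0],[0,0,0],1]]'
```

```text
clock: 3.27
eef_pos: [0.4161, 0.0806, 0.0022]
tool_rot: [0.543, 0.84, -0.001, -0.001]
ft_force: [-0.1, 0.6, -0.6]
grip_width: 0.0558
grasp_force: 0.0
clock: 3.93
eef_pos: [0.4184, 0.0796, 0.0045]
tool_rot: [0.544, 0.839, 0.0, 0.0]
ft_force: [-0.1, 0.6, -0.5]
grip_width: -0.0001
grasp_force: 0.0
```

```bash
python3 -m inch '[[[0,0,0],[0,0,-0.05],0],[[0,0,0],[0,0,-0.1],-1],[[0,0,0],[0,0,-0.1],-1],[[0,0,0],[0,0,-0.1],-1],[[0,0,0],[0,0,-0.1],-1],[[0,0,0],[0,0,0],-1],[[0,0,0],[0,0,0],-1]]' 
python3 - <<'E'
from h import *
c=vision.camera("wrist"); cv2.imwrite("pics/w2.png",cv2.resize(c["img"][70:270,150:400,::-1],(750,600),interpolation=cv2.INTER_CUBIC))
print(proj(c,[.4184,.0793,.01]),telemetry.get_obs()['eef_pos'])
E
```

```text
clock: 4.52
eef_pos: [0.4197, 0.0798, 0.141]
tool_rot: [0.544, 0.839, 0.002, 0.002]
ft_force: [-0.4, -0.7, -0.5]
grip_width: 0.0835
grasp_force: 0.0
[258.38741764 176.78872151] [0.41833854 0.07953856 0.13944277]
```

View pics/w2.png

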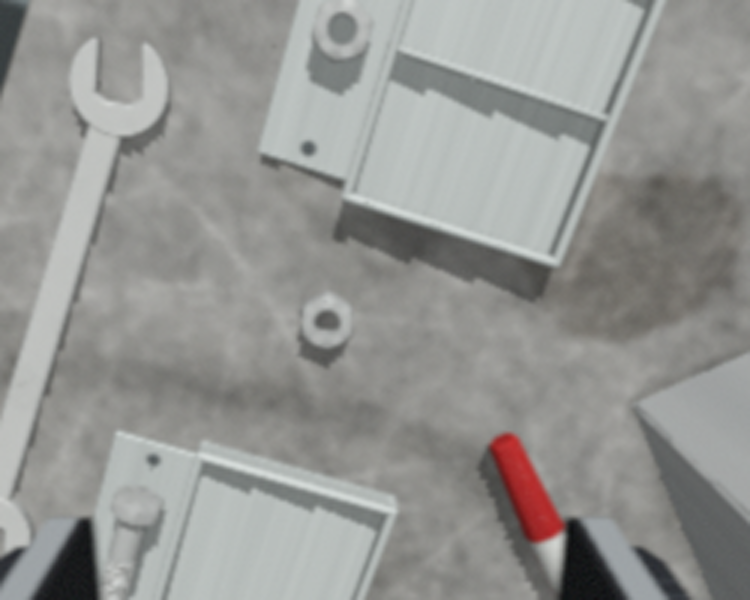

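The nut is still at (258.8,176.8), exactly where I predicted, so the fingers closed above it. I'll go back down with the fingers half open and probe slowly, watching the force.

```bash
python3 -m inch '[[[0,0,0],[0,0,0.1],0.1],[[0,0,0],[0,0,0.1],0.1],[[0,0,0],[0,0,0.1],0.1],[[0,0,0],[0,0,0.1],0.1],[[0,0,0],[0,0,0.05],0.1],[[0,0,0],[0,0,0],0.1],[[0,0,0],[0,0,0],0.1]]'
python3 - <<'E'
from h import *
c=vision.camera("wrist"); cv2.imwrite("pics/w3.png",c["img"][:,:,::-1])
print(proj(c,[.4184,.0793,.01]),telemetry.get_obs()['eef_pos'])
E
for i in 1; do python3 -m inch '[[[0,0,0],[0,0,0.007],0.1],[[0,0,0],[0,0,0],0.1]]'; done
python3 -m inch '[[[0,0,0],[0,0,0.007],0.1],[[0,0,0],[0,0,0],0.1]]'
```

```text
clock: 5.15
eef_pos: [0.4157, 0.0791, 0.0024]
tool_rot: [0.544, 0.839, -0.002, -0.002]
ft_force: [0.7, 0.4, 0.5]
grip_width: 0.0387
grasp_force: 0.0
[264.75423489 231.51453928] [0.41736161 0.07939638 0.00367593]
clock: 5.37
eef_pos: [0.4191, 0.0797, 0.0029]
tool_rot: [0.544, 0.839, 0.001, 0.001]
ft_force: [0.1, -0.4, -0.3]
grip_width: 0.0384
grasp_force: 0.0
clock: 5.53
eef_pos: [0.4186, 0.0796, 0.0004]
tool_rot: [0.544, 0.839, 0.0, 0.001]
ft_force: [0.2, -0.5, 0.2]
grip_width: 0.0385
grasp_force: 0.0
```

View pics/w3.png

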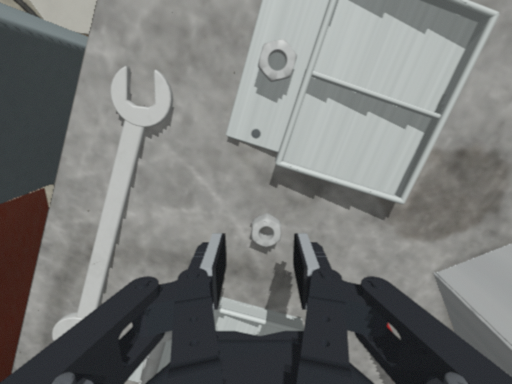

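The nut is at (265,231) and the fingertips are at about (224,235) and (295,235). The 71 px gap at 38.5 mm opening puts the tips about 150 mm from the camera. That is roughly 35 mm short of the reported TCP, so I'll probe further down.

```bash
python3 -m inch '[[[0,0,0],[0,0,0.02],0.1],[[0,0,0],[0,0,0],0.1]]'
python3 -m inch '[[[0,0,0],[0,0,0.02],0.1],[[0,0,0],[0,0,0],0.1]]'
python3 -m inch '[[[0,0,0],[0,0,0.02],0.1],[[0,0,0],[0,0,0],0.1]]'
python3 - <<'E'
from h import *
c=vision.camera("wrist"); cv2.imwrite("pics/w4.png",c["img"][:,:,::-1])
print(proj(c,[.4184,.0793,.01]),telemetry.get_obs()['eef_pos'])
E
```

```text
clock: 5.7
eef_pos: [0.4177, 0.0795, -0.0066]
tool_rot: [0.544, 0.839, -0.0, -0.0]
ft_force: [-0.3, -0.3, -0.7]
grip_width: 0.0381
grasp_force: 0.0
clock: 5.87
eef_pos: [0.4173, 0.0794, -0.013]
tool_rot: [0.544, 0.839, -0.001, -0.001]
ft_force: [-0.4, 0.2, 0.6]
grip_width: 0.0386
grasp_force: 0.0
clock: 6.03
eef_pos: [0.4173, 0.0794, -0.0191]
tool_rot: [0.544, 0.839, -0.001, -0.001]
ft_force: [-1.1, 0.3, -0.4]
grip_width: 0.0386
grasp_force: 0.0
[262.68229727 247.19108085] [ 0.41739498  0.07942713 -0.01875607]
```

View pics/w4.png

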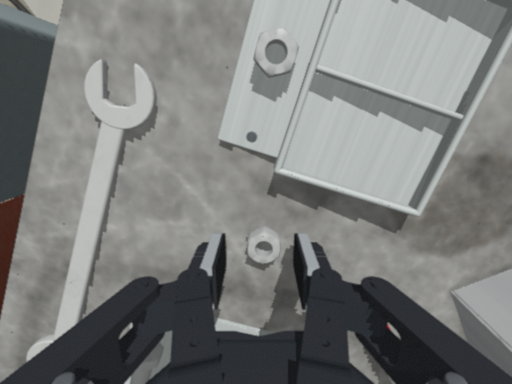

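The nut is at (263,245) between the finger tips and there is still no contact. The reported TCP therefore really does read about 35 mm low. I'll continue down.

```bash
python3 -m inch '[[[0,0,0],[0,0,0.02],0.1],[[0,0,0],[0,0,0.01],0.1],[[0,0,0],[0,0,0],0.1]]'
python3 -m inch '[[[0,0,0],[0,0,0.008],0.1],[[0,0,0],[0,0,0],0.1]]'
python3 -m inch '[[[0,0,0],[0,0,0.008],0.1],[[0,0,0],[0,0,0],0.1]]'
python3 -m inch '[[[0,0,0],[0,0,0],1],[[0,0,0],[0,0,0],1],[[0,0,0],[0,0,0],1],[[0,0,0],[0,0,0],1],[[0,0,0],[0,0,0],1],[[0,0,0],[0,0,0],1]]'
```

```text
clock: 6.33
eef_pos: [0.4174, 0.0794, -0.0279]
tool_rot: [0.544, 0.839, -0.0, -0.001]
ft_force: [-0.1, 0.4, 0.4]
grip_width: 0.0387
grasp_force: 0.0
clock: 6.5
eef_pos: [0.4178, 0.0795, -0.0299]
tool_rot: [0.544, 0.839, -0.0, -0.0]
ft_force: [-0.5, 0.4, -0.1]
grip_width: 0.0384
grasp_force: 0.0
clock: 6.67
eef_pos: [0.4182, 0.0796, -0.0305]
tool_rot: [0.544, 0.839, 0.0, 0.0]
ft_force: [-4.7, -0.6, 15.9]
grip_width: 0.0388
grasp_force: 7.6
clock: 7.17
eef_pos: [0.4211, 0.0799, -0.0288]
tool_rot: [0.544, 0.839, 0.002, 0.002]
ft_force: [-4.3, -0.6, 24.6]
grip_width: 0.0167
grasp_force: 65.0
```

The nut is gripped. Contact height at 19 mm width is TCP z ≈ -0.029. Next I lift it, turn to the tray yaw (6°), carry it to the near bay at (.444,.156), and lower it until it touches.

```bash
python3 -m inch '[[[0,0,0],[0,0,-0.03],1],[[0,0,0],[0,0,-0.07],1],[[0,0,0],[0,0,-0.1],1],[[0,0,0.0167],[0,0,0],1],[[0,0,0.0167],[0,0,0],1],[[0,0,0.0166],[0,0,0],1],[[0,0,0],[0.08,0.04,0],1],[[0,0,0],[0.08,0.04,0],1],[[0,0,0],[0.085,0.032,0],1],[[0,0,0],[0,0,0],1]]'
python3 -m inch '[[[0,0,0],[0,0,0.05],1],[[0,0,0],[0,0,0.05],1],[[0,0,0],[0,0,0.05],1],[[0,0,0],[0,0,0.015],1],[[0,0,0],[0,0,0],1]]'
python3 - <<'E'
from h import *
c=vision.camera("wrist"); cv2.imwrite("pics/w5.png",c["img"][:,:,::-1])
print(telemetry.get_obs()['eef_pos'])
E
```

```text
clock: 8.0
eef_pos: [0.4462, 0.1603, 0.0287]
tool_rot: [0.667, 0.745, 0.002, 0.0]
ft_force: [1.3, 0.5, 0.7]
grip_width: 0.0165
grasp_force: 58.7
clock: 8.42
eef_pos: [0.442, 0.1554, -0.0226]
tool_rot: [0.669, 0.743, -0.002, -0.001]
ft_force: [-0.8, -0.3, -0.8]
grip_width: 0.0165
grasp_force: 58.7
[ 0.44295067  0.15570516 -0.0217195 ]
```

View pics/w5.png

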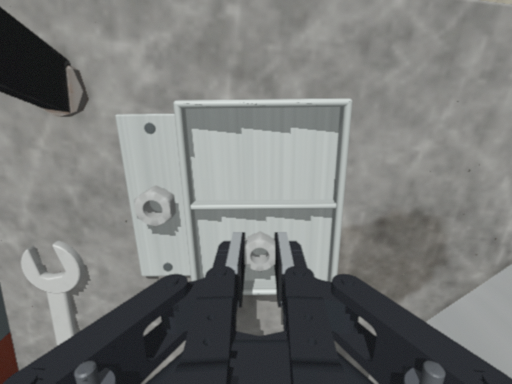

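The nut is held at (260,252), inside the near bay and between the divider (row 206) and the front wall (row 292). Now I lower it until it touches, then release.

```bash
python3 -m inch '[[[0,0,0],[0,0,0.006],1],[[0,0,0],[0,0,0],1]]'
python3 -m inch '[[[0,0,0],[0,0,0.004],1],[[0,0,0],[0,0,0],1]]'
python3 -m inch '[[[0,0,0],[0,0,0.004],1],[[0,0,0],[0,0,0],1]]'
```

```text
clock: 8.63
eef_pos: [0.4444, 0.1563, -0.0225]
tool_rot: [0.669, 0.743, 0.001, 0.0]
ft_force: [-0.0, -0.3, -0.4]
grip_width: 0.0167
grasp_force: 58.7
clock: 8.8
eef_pos: [0.4441, 0.1563, -0.0239]
tool_rot: [0.669, 0.744, 0.0, 0.0]
ft_force: [-0.6, 0.1, -0.7]
grip_width: 0.0165
grasp_force: 58.7
clock: 8.97
eef_pos: [0.4438, 0.1562, -0.0255]
tool_rot: [0.669, 0.744, 0.0, 0.0]
ft_force: [0.1, 0.4, -0.3]
grip_width: 0.0165
grasp_force: 58.7
```

```bash
python3 -m inch '[[[0,0,0],[0,0,0.004],1],[[0,0,0],[0,0,0],1]]'
python3 -m inch '[[[0,0,0],[0,0,0.003],1],[[0,0,0],[0,0,0],1]]'
```

```text
clock: 9.13
eef_pos: [0.4438, 0.1562, -0.0258]
tool_rot: [0.669, 0.744, 0.0, 0.0]
ft_force: [-3.5, -0.8, 8.8]
grip_width: 0.0164
grasp_force: 63.8
clock: 9.3
eef_pos: [0.4439, 0.1562, -0.0258]
tool_rot: [0.669, 0.744, 0.0, 0.0]
ft_force: [-5.0, -2.5, 15.8]
grip_width: 0.0166
grasp_force: 68.0
```

```bash
python3 -m inch '[[[0,0,0],[0,0,-0.003],0.5],[[0,0,0],[0,0,0],0.3],[[0,0,0],[0,0,0],0.2],[[0,0,0],[0,0,0],0.2],[[0,0,0],[0,0,-0.02],0.2],[[0,0,0],[0,0,-0.1],0.2],[[0,0,0],[0,0,-0.1],0],[[0,0,0],[0,0,-0.1],0],[[0,0,0],[0,0,-0.1],0],[[0,0,0],[0,0,0],0]]'
python3 -m inch '[[[0,0,0],[-0.1,0,0],0],[[0,0,0],[-0.1,0,0],0],[[0,0,0],[-0.1,0,0],0],[[0,0,0],[-0.1,0.06,0],0],[[0,0,0],[-0.1,0.06,0],0],[[0,0,0],[-0.1,0.06,0],0],[[0,0,0],[-0.1,0.06,0],0],[[0,0,0],[-0.1,0.06,0],0],[[0,0,0],[-0.06,0,0],0],[[0,0,0],[0,0,0],0]]'
python3 - <<'E'
from h import *
c=vision.camera("wrist"); cv2.imwrite("pics/w6.png",c["img"][:,:,::-1]); np.save("pics/w6.npy",c,allow_pickle=True)
for p in [(.57,-.092,.01),(.589,-.168,.035),(.653,-.254,.035),(.672,-.184,.01)]: print(proj(c,p).round(1))
print(telemetry.get_obs()['eef_pos'])
E
```

```text
clock: 10.13
eef_pos: [0.4479, 0.1577, 0.1053]
tool_rot: [0.669, 0.744, 0.005, 0.003]
ft_force: [0.9, 0.1, 0.5]
grip_width: 0.0428
grasp_force: 0.0
clock: 10.97
eef_pos: [0.5614, -0.0947, 0.0984]
tool_rot: [0.67, 0.742, -0.001, 0.0]
ft_force: [0.4, 0.3, -0.3]
grip_width: 0.043
grasp_force: 0.0
[269.6 185.7]
[281.  268.6]
[329.8 342.2]
[352.7 274.8]
[ 0.56037049 -0.09263142  0.09836469]
```

View pics/w6.png

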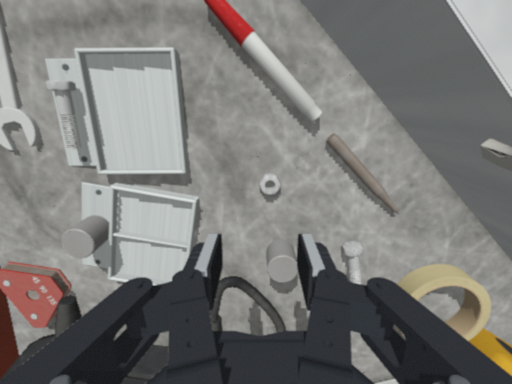

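The wrist view shows the nut at (269,185), stub_a's top at about (281,262), and the bolt's head end at (352,248). The stub tray pan corners are near (113,184), (198,197) and (108,279), and the bolt tray corners near (77,49), (174,48), (185,172) and (98,174).

```bash
python3 - <<'E'
from h import *
c=np.load("pics/w6.npy",allow_pickle=True).item()
for t in (165,175,185):
    k,g,m=mask_at(c["img"],(270,185),14,t); print(t,*widths(c,k,.01))
print(cv2.resize(g,(26,26),interpolation=cv2.INTER_AREA)//10)
for n,q in dict(st=[(113,184),(198,197),(108,279)],bt=[(77,49),(174,48),(185,172),(98,174)]).items():
    p=np.array([onz(c,x,.013)[:2] for x in q]);print(n,p.round(4).tolist(),p.mean(0).round(4))
    print([round(float(np.hypot(*(p[i]-p[i-1]))),3) for i in range(len(q))],[round(float(np.degrees(np.arctan2(*(p[i]-p[i-1])[::-1]))),1) for i in range(len(q))])
E
```

```text
165 [ 0.56962026 -0.08953632] [19.4 19.3 19.2 19.1 18.8 18.4 18.2 18.7 19.2 19.6 19.8 20.1 20.3 20.4
 20.4 20.4 20.5 20.4 20.4 20.2 20.4 20.6 20.7 20.7 20.6 20.5 20.5 20.3
 20.1 19.8 19.4 18.9 18.9 18.9 19.1 19.3]
175 [ 0.56960773 -0.0895904 ] [18.5 18.4 18.3 18.2 17.9 17.6 17.5 18.  18.5 18.8 19.  19.1 19.2 19.2
 19.3 19.5 19.6 19.5 19.5 19.4 19.7 19.9 19.9 19.9 19.7 19.5 19.6 19.5
 19.3 19.  18.6 18.1 17.9 18.  18.2 18.4]
185 [ 0.56874025 -0.08637927] [15.8 15.7 15.8 15.8 15.8 15.8 16.  16.1 16.1 16.  15.9 15.6 15.3 14.8
 14.2 13.6 12.9 12.2 11.4 11.  10.7 11.  11.8 12.5 13.  13.5 13.9 14.2
 14.4 14.6 14.6 14.6 14.7 15.2 15.5 15.7]
[[14 14 14 14 14 14 13 13 14 14 14 14 14 14 14 14 15 15 15 15 15 15 15 14
  14 14]
 [14 14 14 14 14 14 14 14 14 14 14 14 15 15 15 15 15 15 15 15 15 15 14 14
  14 14]
 [14 14 14 14 14 14 14 14 15 16 16 16 16 16 16 16 15 15 15 15 15 15 14 14
  14 14]
 [14 14 14 14 14 14 14 16 17 18 18 18 18 18 18 17 17 16 15 15 15 14 14 14
  14 14]
 [14 14 14 14 14 14 15 17 19 19 19 19 18 18 18 19 19 18 16 15 15 14 14 14
  14 14]
 [14 14 14 14 14 15 16 18 20 20 20 19 18 18
[... 1270 characters left out ...]
12 13
  14 14]
 [15 15 15 15 14 11  9  9  9  9 10 11 11 10 10  9  9  9  8  9 10 11 13 14
  14 14]
 [15 15 15 15 14 13 11  9  9  9  9  9  9  8  8  8  8  9  9  9 11 13 14 14
  14 14]
 [15 15 15 15 14 14 13 10  9  9  9  9  9  9  9  9  9  9  9 10 12 14 15 15
  15 15]
 [15 15 15 15 15 15 14 12 10  9  9  9  9  9  9  9  9 10 11 12 14 15 15 15
  15 15]
 [15 15 15 15 15 15 15 14 12 10  9  9 10 10 10 10 11 11 12 14 16 16 16 15
  15 15]]
st [[0.4185, -0.1046], [0.501, -0.1097], [0.4066, -0.214]] [ 0.442  -0.1428]
[0.11, 0.083, 0.141] [83.8, -3.5, -132.2]
bt [[0.3956, 0.0115], [0.4766, 0.0204], [0.4878, -0.0857], [0.4048, -0.096]] [ 0.4412 -0.0374]
[0.108, 0.081, 0.107, 0.084] [94.9, 6.3, -84.0, -172.9]
```

```bash
python3 -m inch '[[[0,0,0],[0.003,0.032,0],0],[[0,0,-0.0188],[0,0,0],0],[[0,0,-0.0188],[0,0,0],0],[[0,0,-0.0188],[0,0,0],0],[[0,0,-0.0186],[0,0,0],0],[[0,0,0],[0,0,0.1],0],[[0,0,0],[0,0,0.1],0],[[0,0,0],[0,0,0.1],0],[[0,0,0],[0,0,0.1],0],[[0,0,0],[0,0,0.01],0]]'
python3 -m inch '[[[0,0,0],[0,0,0.013],0],[[0,0,0],[0,0,0],0],[[0,0,0],[0,0,0],0],[[0,0,0],[0,0,0],0.4],[[0,0,0],[0,0,0],1],[[0,0,0],[0,0,0],1],[[0,0,0],[0,0,0],1],[[0,0,0],[0,0,0],1]]'
```

```text
clock: 11.85
eef_pos: [0.564, -0.0867, -0.0294]
tool_rot: [0.476, 0.879, -0.002, -0.006]
ft_force: [-1.2, 0.5, -0.5]
grip_width: 0.0431
grasp_force: 0.0
clock: 12.52
eef_pos: [0.5715, -0.0891, -0.0256]
tool_rot: [0.477, 0.879, 0.001, 0.002]
ft_force: [-1.0, 0.8, 6.0]
grip_width: 0.0159
grasp_force: 58.5
```

```bash
python3 -m inch '[[[0,0,0],[0,0,-0.03],1],[[0,0,0],[0,0,-0.07],1],[[0,0,0],[0,0,-0.1],1],[[0,0,0],[0,0,-0.1],1],[[0,0,0.0188],[0,0,0],1],[[0,0,0.0188],[0,0,0],1],[[0,0,0.0188],[0,0,0],1],[[0,0,0.0186],[0,0,0],1],[[0,0,0],[0,-0.08,0],1],[[0,0,0],[0.033,-0.093,0],1]]'
python3 -m inch '[[[0,0,0],[0.08,-0.08,0],1],[[0,0,0],[0.08,-0.08,0],1],[[0,0,0],[0.12,0,0],1],[[0,0,0],[0.12,0,0],1],[[0,0,0],[0.12,0,0],1],[[0,0,0],[0.12,0,0],1],[[0,0,0],[0.12,0,0],1],[[0,0,0],[0.12,0,0],1],[[0,0,0],[0.12,0,0],1],[[0,0,0],[0,0,0],1]]'
python3 -m inch '[[[0,0,0],[0,0,0.1],1],[[0,0,0],[0,0,0.1],1],[[0,0,0],[0,0,0.06],1],[[0,0,0],[0,0,0.02],1],[[0,0,0],[0,0,0],1],[[0,0,0],[0,0,0],1]]'
```

```text
clock: 13.35
eef_pos: [0.5188, -0.0858, 0.0631]
tool_rot: [0.669, 0.743, 0.001, 0.002]
ft_force: [0.6, -0.9, -0.5]
grip_width: 0.0159
grasp_force: 58.7
clock: 14.18
eef_pos: [0.4379, 0.2147, 0.0636]
tool_rot: [0.666, 0.746, 0.002, -0.0]
ft_force: [0.3, 0.2, -0.1]
grip_width: 0.0158
grasp_force: 58.8
clock: 14.68
eef_pos: [0.4382, 0.2085, -0.0209]
tool_rot: [0.669, 0.743, 0.0, 0.0]
ft_force: [0.2, 0.3, -0.2]
grip_width: 0.0158
grasp_force: 58.8
```

```bash
python3 -m inch '[[[0,0,0],[0,0,0.004],1],[[0,0,0],[0,0,0],1]]'
python3 -m inch '[[[0,0,0],[0,0,0.004],1],[[0,0,0],[0,0,0],1]]'
python3 -m inch '[[[0,0,0],[0,0,0.004],1],[[0,0,0],[0,0,0],1]]'
python3 -m inch '[[[0,0,0],[0,0,0.004],1],[[0,0,0],[0,0,0],1]]'
```

```text
clock: 14.85
eef_pos: [0.4386, 0.2087, -0.0222]
tool_rot: [0.669, 0.743, 0.001, 0.0]
ft_force: [-0.3, 0.1, -0.3]
grip_width: 0.0159
grasp_force: 58.8
clock: 15.02
eef_pos: [0.4386, 0.2088, -0.0226]
tool_rot: [0.669, 0.743, 0.001, 0.0]
ft_force: [-1.8, -1.4, 8.8]
grip_width: 0.0159
grasp_force: 59.8
clock: 15.18
eef_pos: [0.4387, 0.2088, -0.0227]
tool_rot: [0.669, 0.743, 0.001, 0.001]
ft_force: [-4.6, -2.9, 17.7]
grip_width: 0.016
grasp_force: 60.8
clock: 15.35
eef_pos: [0.4387, 0.2088, -0.0228]
tool_rot: [0.669, 0.743, 0.001, 0.001]
ft_force: [-7.3, -3.8, 27.7]
grip_width: 0.0159
grasp_force: 61.8
```

```bash
python3 -m inch '[[[0,0,0],[0,0,-0.012],1],[[0,0,0],[0,0,0],0.5],[[0,0,0],[0,0,0],0.3],[[0,0,0],[0,0,0],0.2],[[0,0,0],[0,0,0],0.2],[[0,0,0],[0,0,-0.045],0.2],[[0,0,0],[0,0,-0.1],0.2],[[0,0,0],[0,0,-0.1],0],[[0,0,0],[0,0,-0.1],0],[[0,0,0],[0,0,-0.1],0]]'
python3 -m inch '[[[0,0,0],[-0.12,0,0],0],[[0,0,0],[-0.12,0,0],0],[[0,0,0],[-0.12,0,0],0],[[0,0,0],[-0.12,0,0],0],[[0,0,0],[-0.12,0,0],0],[[0,0,0],[-0.12,0,0],0],[[0,0,0],[-0.12,0.03,0],0],[[0,0,0],[-0.12,0.03,0],0],[[0,0,0],[-0.12,0.03,0],0],[[0,0,0],[-0.12,0.03,0],0]]'
python3 -m inch '[[[0,0,0],[-0.064,0.1,0],0],[[0,0,0],[-0.065,0.1,0],0],[[0,0,0],[0,0.1,0],0],[[0,0,0],[0,0.1,0],0],[[0,0,0],[0,0.068,0],0],[[0,0,-0.0125],[0,0,0],0],[[0,0,-0.0125],[0,0,0],0],[[0,0,0],[0,0,0],0],[[0,0,0],[0,0,0],0]]'
python3 - <<'E'
from h import *
c=vision.camera("wrist"); cv2.imwrite("pics/w7.png",c["img"][:,:,::-1]); np.save("pics/w7.npy",c,allow_pickle=True)
for p in [(.589,-.168,.035),(.653,-.254,.035),(.664,-.152,.01),(.681,-.215,.01)]: print(proj(c,p).round(1))
print(telemetry.get_obs()['eef_pos'])
E
```

```text
clock: 16.18
eef_pos: [0.4373, 0.2084, 0.1113]
tool_rot: [0.669, 0.744, -0.001, -0.0]
ft_force: [0.1, 1.0, 0.6]
grip_width: 0.0431
grasp_force: 0.0
clock: 17.02
eef_pos: [0.5116, -0.1473, 0.11]
tool_rot: [0.669, 0.743, -0.0, -0.0]
ft_force: [0.9, 0.7, 0.1]
grip_width: 0.0425
grasp_force: 0.0
clock: 17.77
eef_pos: [0.655, -0.169, 0.1095]
tool_rot: [0.609, 0.793, -0.0, -0.001]
ft_force: [-1.2, 0.7, 0.1]
grip_width: 0.0428
grasp_force: 0.0
[191.5 173.4]
[237.4 267.8]
[273.6 171.2]
[272.8 230.2]
[ 0.65494861 -0.16906521  0.1098428 ]
```

View pics/w7.png

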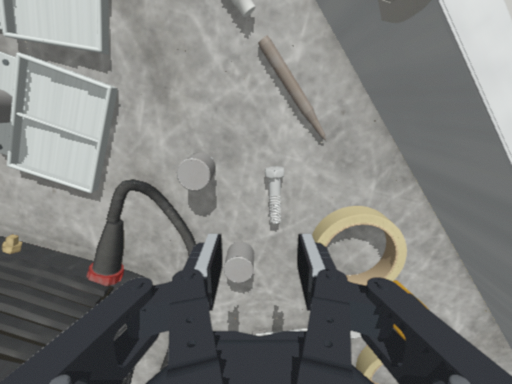

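The bolt runs from (275,167) at the head to (275.5,222) and is aligned with the tool x axis. Stub tops are at (195,173) and (238,268), and a tape roll is to the right starting at about column 325.

```bash
python3 - <<'E'
from h import *
c=np.load("pics/w7.npy",allow_pickle=True).item(); o=telemetry.get_obs(); T=R.from_quat(o["tool_rot"]).as_matrix()
a,b=onz(c,(275,167),.012),onz(c,(275.5,222),.009); print(a,b,np.hypot(*(a-b)[:2]),np.degrees(np.arctan2(*(a-b)[1::-1])))
m=(a+b)/2; print(m,(T.T@(m-o["eef_pos"]))/.3)
img=c["img"]; g=cv2.cvtColor(img,cv2.COLOR_RGB2GRAY)
G=cv2.GaussianBlur(g,(3,3),0)
ci=cv2.HoughCircles(cv2.resize(g,None,fx=3,fy=3,interpolation=cv2.INTER_CUBIC),cv2.HOUGH_GRADIENT,1.5,60,param1=80,param2=25,minRadius=35,maxRadius=65)
for u,v,r in ci[0]:
    u,v=(u+.5)/3-.5,(v+.5)/3-.5
    if 160<u<280 and 150<v<300: print(u,v,r/3,onz(c,(u,v),.035))
for q in [(195,173),(238,268)]: print(onz(c,q,.035))
E
```

```text
[ 0.66395965 -0.14706606  0.012     ] [ 0.6813089 -0.2054092  0.009    ] 0.06086804537656659 106.56067813452533
[ 0.67263427 -0.17623763  0.0105    ] [-0.03854371  0.05116035  0.33105805]
193.41667 173.91667 15.816667 [ 0.59077801 -0.16803563  0.035     ]
239.91667 254.91667 13.916667 [ 0.65197588 -0.23879812  0.035     ]
240.41667 277.91666 14.366666 [ 0.65889119 -0.26497594  0.035     ]
198.91667 195.91667 20.116667 [ 0.59977582 -0.18767576  0.035     ]
[ 0.59202009 -0.16680966  0.035     ]
[ 0.65367508 -0.25408655  0.035     ]
```

```bash
python3 -m inch '[[[0,0,0],[-0.041,0.051,0],0.2],[[0,0,0],[0,0,0],0.2],[[0,0,0],[0,0,0.09],0.2],[[0,0,0],[0,0,0.1],0.2],[[0,0,0],[0,0,0.1],0.2],[[0,0,0],[0,0,0.1],0.2],[[0,0,0],[0,0,0.05],0.2],[[0,0,0],[0,0,0.016],0.2],[[0,0,0],[0,0,0],0.2],[[0,0,0],[0,0,0],0.2]]'
python3 -m inch '[[[0,0,0],[0,0,0],0.4],[[0,0,0],[0,0,0],1],[[0,0,0],[0,0,0],1],[[0,0,0],[0,0,0],1],[[0,0,0],[0,0,0],1]]'
```

```text
clock: 18.65
eef_pos: [0.674, -0.1774, -0.025]
tool_rot: [0.609, 0.794, 0.0, 0.001]
ft_force: [0.5, -0.8, 1.3]
grip_width: 0.0344
grasp_force: 0.0
clock: 19.07
eef_pos: [0.6751, -0.1775, -0.0238]
tool_rot: [0.608, 0.794, 0.001, 0.002]
ft_force: [-0.5, -0.3, 6.6]
grip_width: 0.0166
grasp_force: 61.8
```

```bash
python3 -m inch '[[[0,0,0],[0,0,-0.03],1],[[0,0,0],[0,0,-0.07],1],[[0,0,0],[0,0,-0.1],1],[[0,0,0],[0,0,-0.1],1],[[0,0,0.0125],[0,0,0],1],[[0,0,0.0125],[0,0,0],1],[[0,0,0],[0.06,-0.1,0],1],[[0,0,0],[0.08,-0.1,0],1],[[0,0,0],[0.08,-0.1,0],1],[[0,0,0],[0.08,-0.1,0],1]]'
python3 -m inch '[[[0,0,0],[0.08,-0.1,0],1],[[0,0,0],[0.08,-0.1,0],1],[[0,0,0],[0.086,-0.08,0],1],[[0,0,0],[0,-0.041,0],1],[[0,0,0],[0,0,0.07],1],[[0,0,0],[0,0,0.1],1],[[0,0,0],[0,0,0.07],1],[[0,0,0],[0,0,0.02],1],[[0,0,0],[0,0,0],1],[[0,0,0],[0,0,0],1]]'
```

```text
clock: 19.9
eef_pos: [0.5426, -0.0996, 0.0636]
tool_rot: [0.669, 0.743, -0.0, -0.0]
ft_force: [-0.1, 0.3, -0.6]
grip_width: 0.017
grasp_force: 61.0
clock: 20.73
eef_pos: [0.4413, -0.0371, -0.0136]
tool_rot: [0.669, 0.744, 0.0, 0.0]
ft_force: [0.4, 0.3, -0.3]
grip_width: 0.0168
grasp_force: 61.0
```

```bash
python3 -m inch '[[[0,0,0],[0,0,0.015],1],[[0,0,0],[0,0,0],1]]'
python3 -m inch '[[[0,0,0],[0,0,0.006],1],[[0,0,0],[0,0,0],1]]'
python3 -m inch '[[[0,0,0],[0,0,0.004],1],[[0,0,0],[0,0,0],1]]'
python3 -m inch '[[[0,0,0],[0,0,0.004],1],[[0,0,0],[0,0,0],1]]'
```

```text
clock: 20.9
eef_pos: [0.442, -0.0372, -0.018]
tool_rot: [0.669, 0.743, 0.001, 0.001]
ft_force: [0.6, -0.1, -1.1]
grip_width: 0.0169
grasp_force: 61.0
clock: 21.07
eef_pos: [0.4414, -0.0371, -0.0201]
tool_rot: [0.669, 0.744, 0.0, 0.0]
ft_force: [-0.1, -0.0, -0.3]
grip_width: 0.0171
grasp_force: 61.0
clock: 21.23
eef_pos: [0.4414, -0.0371, -0.0209]
tool_rot: [0.669, 0.744, 0.0, 0.0]
ft_force: [-2.0, 0.1, 5.8]
grip_width: 0.0168
grasp_force: 61.8
clock: 21.4
eef_pos: [0.4415, -0.0371, -0.0209]
tool_rot: [0.669, 0.744, 0.0, 0.001]
ft_force: [-5.5, 1.5, 16.8]
grip_width: 0.0171
grasp_force: 63.3
```

```bash
python3 -m inch '[[[0,0,0],[0,0,-0.01],1],[[0,0,0],[0,0,0],0.5],[[0,0,0],[0,0,0],0.3],[[0,0,0],[0,0,0],0.2],[[0,0,0],[0,0,0],0.2],[[0,0,0],[0,0,-0.04],0.2],[[0,0,0],[0,0,-0.1],0.2],[[0,0,0],[0,0,-0.1],-0.3],[[0,0,0],[0,0,-0.1],-0.3],[[0,0,0],[0,0,-0.08],-0.3]]'
python3 -m inch '[[[0,0,0],[-0.1,0.09,0],-0.3],[[0,0,0],[-0.1,0.09,0],-0.3],[[0,0,0],[-0.1,0.09,0],-0.3],[[0,0,0],[-0.1,0.09,0],-0.3],[[0,0,0],[-0.085,0.09,0],-0.3],[[0,0,0.019],[0,0,0],-0.3],[[0,0,0.019],[0,0,0],-0.3],[[0,0,0.019],[0,0,0],-0.3],[[0,0,0.019],[0,0,0],-0.3],[[0,0,0.019],[0,0,0],-0.3]]'
python3 -m inch '[[[0,0,0.019],[0,0,0],-0.3],[[0,0,0],[0,0,0],-0.3],[[0,0,0],[0,0,0],-0.3]]'
python3 - <<'E'
from h import *
c=vision.camera("wrist"); np.save("pics/w8.npy",c,allow_pickle=True); cv2.imwrite("pics/w8.png",c["img"][:,:,::-1])
for p in [(.591,-.168,.035),(.6535,-.254,.035)]: print(proj(c,p).round(1))
print(telemetry.get_obs()['eef_pos'])
E
```

```text
clock: 22.23
eef_pos: [0.4413, -0.0371, 0.1079]
tool_rot: [0.669, 0.744, 0.0, 0.0]
ft_force: [0.6, -0.0, -0.4]
grip_width: 0.0555
grasp_force: 0.0
clock: 23.07
eef_pos: [0.5902, -0.1675, 0.105]
tool_rot: [0.859, 0.511, -0.001, -0.001]
ft_force: [-0.3, 0.4, 0.8]
grip_width: 0.0554
grasp_force: 0.0
clock: 23.32
eef_pos: [0.5903, -0.1674, 0.1055]
tool_rot: [0.886, 0.463, -0.0, -0.0]
ft_force: [0.2, 0.4, 0.0]
grip_width: 0.0555
grasp_force: 0.0
[261.7 192.4]
[366.1 227. ]
[ 0.59037492 -0.16740092  0.1056535 ]
```

View pics/w8.png

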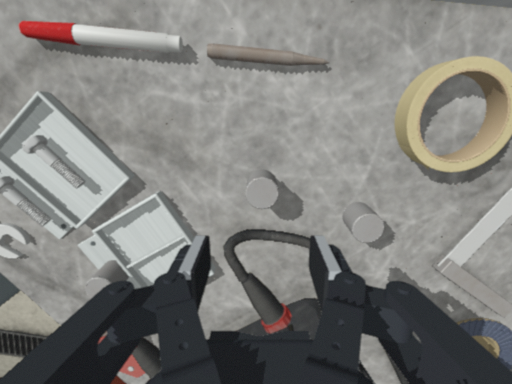

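Stub_a's top is at (262,193), under the tool and as predicted. Stub_b's top is at (367,229), the cable is clear, and the bolt lies in its tray. I'll descend and grasp stub_a.

```bash
python3 -m inch '[[[0,0,0],[0,0,0.08],-0.3],[[0,0,0],[0,0,0.1],-0.3],[[0,0,0],[0,0,0.1],-0.3],[[0,0,0],[0,0,0.08],-0.3],[[0,0,0],[0,0,0.038],-0.3],[[0,0,0],[0,0,0],-0.3],[[0,0,0],[0,0,0],-0.3]]'
python3 -m inch '[[[0,0,0],[0,0,0],0],[[0,0,0],[0,0,0],0.15],[[0,0,0],[0,0,0],0.25],[[0,0,0],[0,0,0],0.35],[[0,0,0],[0,0,0],1],[[0,0,0],[0,0,0],1],[[0,0,0],[0,0,0],1]]'
```

```text
clock: 23.95
eef_pos: [0.5905, -0.1674, -0.0133]
tool_rot: [0.887, 0.462, -0.0, -0.0]
ft_force: [0.4, 0.8, 2.0]
grip_width: 0.056
grasp_force: 0.0
clock: 24.53
eef_pos: [0.5922, -0.1679, -0.011]
tool_rot: [0.887, 0.462, 0.001, 0.001]
ft_force: [-1.0, 0.5, 5.7]
grip_width: 0.0288
grasp_force: 58.7
```

```bash
python3 -m inch '[[[0,0,0],[0,0,-0.02],1],[[0,0,0],[0,0,-0.05],1],[[0,0,0],[0,0,-0.08],1],[[0,0,0],[0,0,-0.1],1],[[0,0,-0.0167],[0,0,0],1],[[0,0,-0.0167],[0,0,0],1],[[0,0,-0.0167],[0,0,0],1],[[0,0,-0.0166],[0,0,0],1],[[0,0,-0.0166],[0,0,0],1],[[0,0,0],[0.01,-0.07,0],1]]'
python3 -m inch '[[[0,0,0],[0.013,-0.09,0],1],[[0,0,0],[0.02,-0.09,0],1],[[0,0,0],[0.02,-0.09,0],1],[[0,0,0],[0,-0.07,0],1],[[0,0,0],[0,-0.047,0],1],[[0,0,0],[0,0,0],1],[[0,0,0],[0,0,0],1]]'
python3 -m inch '[[[0,0,0],[0,0,0.08],1],[[0,0,0],[0,0,0.08],1],[[0,0,0],[0,0,0.05],1],[[0,0,0],[0,0,0.013],1],[[0,0,0],[0,0,0],1],[[0,0,0],[0,0,0],1]]'
python3 - <<'E'
from h import *
c=vision.camera("wrist"); np.save("pics/w9.npy",c,allow_pickle=True); cv2.imwrite("pics/w9.png",c["img"][:,:,::-1])
E
```

```text
clock: 25.37
eef_pos: [0.573, -0.1633, 0.0618]
tool_rot: [0.736, 0.677, 0.001, 0.002]
ft_force: [0.9, -0.5, -1.6]
grip_width: 0.0289
grasp_force: 59.7
clock: 25.95
eef_pos: [0.4553, -0.1367, 0.0621]
tool_rot: [0.737, 0.676, 0.0, 0.0]
ft_force: [0.8, -0.1, -2.3]
grip_width: 0.0284
grasp_force: 59.7
clock: 26.45
eef_pos: [0.4569, -0.137, -0.0048]
tool_rot: [0.737, 0.676, 0.0, 0.0]
ft_force: [-0.7, -0.2, -1.2]
grip_width: 0.0288
grasp_force: 59.8
```

View pics/w9.png

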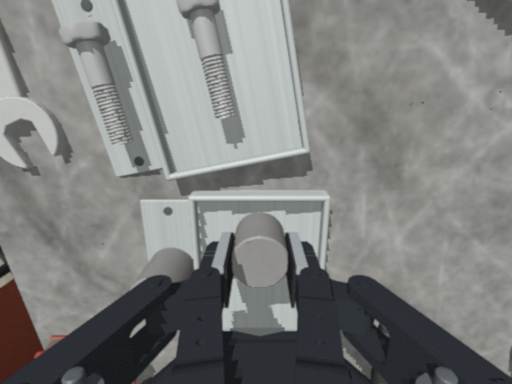

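The stub top is at (262,250) with its foot inside the left bay. The bolt lies flat in its tray at about (210,60). I'll lower the stub until it touches.

```bash
python3 -m inch '[[[0,0,0],[0,0,0.004],1],[[0,0,0],[0,0,0],1]]'
python3 -m inch '[[[0,0,0],[0,0,0.004],1],[[0,0,0],[0,0,0],1]]'
python3 -m inch '[[[0,0,0],[0,0,0.004],1],[[0,0,0],[0,0,0],1]]'
python3 -m inch '[[[0,0,0],[0,0,0.003],1],[[0,0,0],[0,0,0],1]]'
```

```text
clock: 26.67
eef_pos: [0.4567, -0.137, -0.0055]
tool_rot: [0.737, 0.676, 0.001, 0.001]
ft_force: [-0.2, 0.2, -1.9]
grip_width: 0.0286
grasp_force: 59.8
clock: 26.83
eef_pos: [0.4559, -0.1368, -0.0073]
tool_rot: [0.737, 0.676, 0.0, 0.0]
ft_force: [-0.3, 0.4, -2.1]
grip_width: 0.0287
grasp_force: 59.8
clock: 27.0
eef_pos: [0.4559, -0.1369, -0.0081]
tool_rot: [0.737, 0.676, 0.0, 0.0]
ft_force: [-1.1, 0.3, 3.9]
grip_width: 0.0286
grasp_force: 60.5
clock: 27.17
eef_pos: [0.456, -0.1369, -0.0081]
tool_rot: [0.737, 0.676, 0.0, 0.001]
ft_force: [-3.4, -0.2, 11.8]
grip_width: 0.0286
grasp_force: 61.3
```

```bash
python3 -m inch '[[[0,0,0],[0,0,-0.006],1],[[0,0,0],[0,0,0],0.3],[[0,0,0],[0,0,0],0.1],[[0,0,0],[0,0,0],-0.05],[[0,0,0],[0,0,0],-0.1],[[0,0,0],[0,0,-0.04],-0.1],[[0,0,0],[0,0,-0.1],-0.1],[[0,0,0],[0,0,-0.1],-0.3],[[0,0,0],[0,0,-0.1],-0.3],[[0,0,0],[0,0,-0.08],-0.3]]'
python3 -m inch '[[[0,0,0],[-0.04,0.09,0],-0.3],[[0,0,0],[-0.05,0.1,0],-0.3],[[0,0,0],[-0.05,0.1,0],-0.3],[[0,0,0],[-0.05,0.1,0],-0.3],[[0,0,0],[-0.05,0.1,0],-0.3],[[0,0,0],[-0.05,0.1,0],-0.3],[[0,0,0],[-0.046,0.099,0],-0.3],[[0,0,0.0167],[0,0,0],-0.3],[[0,0,0.0167],[0,0,0],-0.3],[[0,0,0.0167],[0,0,0],-0.3]]'
python3 -m inch '[[[0,0,0.0166],[0,0,0],-0.3],[[0,0,0.0166],[0,0,0],-0.3],[[0,0,0],[0,0,0],-0.3],[[0,0,0],[0,0,0],-0.3]]'
python3 - <<'E'
from h import *
c=vision.camera("wrist"); print(proj(c,(.653,-.2553,.035)).round(1))
g=cv2.cvtColor(c["img"],cv2.COLOR_RGB2GRAY)
ci=cv2.HoughCircles(cv2.resize(g,None,fx=3,fy=3,interpolation=cv2.INTER_CUBIC),cv2.HOUGH_GRADIENT,1.5,30,param1=80,param2=20,minRadius=40,maxRadius=60)
for u,v,r in ci[0]:
    u,v=(u+.5)/3-.5,(v+.5)/3-.5
    if 230<u<290 and 160<v<230: print(u,v,r/3,onz(c,(u,v),.035))
E
```

```text
clock: 28.0
eef_pos: [0.4562, -0.1369, 0.1202]
tool_rot: [0.737, 0.676, 0.0, 0.001]
ft_force: [0.3, -0.3, 0.0]
grip_width: 0.0554
grasp_force: 0.0
clock: 28.83
eef_pos: [0.6529, -0.2554, 0.116]
tool_rot: [0.836, 0.549, -0.001, -0.001]
ft_force: [0.9, 0.8, 0.6]
grip_width: 0.0555
grasp_force: 0.0
clock: 29.17
eef_pos: [0.6527, -0.255, 0.1176]
tool_rot: [0.886, 0.463, -0.0, -0.0]
ft_force: [0.0, 0.1, 0.0]
grip_width: 0.0553
grasp_force: 0.0
[261.  188.4]
262.41666 187.41667 15.433333 [ 0.65468483 -0.25520883  0.035     ]
283.91666 197.91667 14.183333 [ 0.66580551 -0.2759716   0.035     ]
266.91666 219.41667 17.433332 [ 0.63937929 -0.28525109  0.035     ]
```

```bash
python3 -m inch '[[[0,0,0],[0.002,0.004,0.08],-0.3],[[0,0,0],[0,0,0.1],-0.3],[[0,0,0],[0,0,0.1],-0.3],[[0,0,0],[0,0,0.1],-0.3],[[0,0,0],[0,0,0.04],-0.3],[[0,0,0],[0,0,0.018],-0.3],[[0,0,0],[0,0,0],-0.3],[[0,0,0],[0,0,0],-0.3]]'
python3 -m inch '[[[0,0,0],[0,0,0],0],[[0,0,0],[0,0,0],0.15],[[0,0,0],[0,0,0],0.25],[[0,0,0],[0,0,0],0.35],[[0,0,0],[0,0,0],1],[[0,0,0],[0,0,0],1],[[0,0,0],[0,0,0],1]]'
```

```text
clock: 29.88
eef_pos: [0.6553, -0.2558, -0.0117]
tool_rot: [0.887, 0.462, 0.001, 0.001]
ft_force: [0.1, -0.4, 0.2]
grip_width: 0.0554
grasp_force: 0.0
clock: 30.47
eef_pos: [0.6555, -0.2559, -0.011]
tool_rot: [0.887, 0.462, 0.001, 0.001]
ft_force: [0.4, -0.2, 6.5]
grip_width: 0.0289
grasp_force: 58.7
```

```bash
python3 -m inch '[[[0,0,0],[0,0,-0.02],1],[[0,0,0],[0,0,-0.08],1],[[0,0,0],[0,0,-0.1],1],[[0,0,0],[0,0,-0.1],1],[[0,0,-0.0167],[0,0,0],1],[[0,0,-0.0167],[0,0,0],1],[[0,0,-0.0167],[0,0,0],1],[[0,0,-0.0166],[0,0,0],1],[[0,0,-0.0166],[0,0,0],1],[[0,0,0],[0.013,-0.07,0],1]]'
python3 -m inch '[[[0,0,0],[0.03,-0.1,0],1],[[0,0,0],[0.03,-0.1,0],1],[[0,0,0],[0.03,-0.1,0],1],[[0,0,0],[0.03,-0.1,0],1],[[0,0,0],[0.03,-0.1,0],1],[[0,0,0],[0,-0.08,0],1],[[0,0,0],[0,-0.045,0],1],[[0,0,0],[0,0,0],1],[[0,0,0],[0,0,0],1]]'
python3 -m inch '[[[0,0,0],[0,0,0.08],1],[[0,0,0],[0,0,0.1],1],[[0,0,0],[0,0,0.06],1],[[0,0,0],[0,0,0.025],1],[[0,0,0],[0,0,0],1],[[0,0,0],[0,0,0],1]]'
python3 -m inch '[[[0,0,0],[0,0,0.008],1],[[0,0,0],[0,0,0],1]]'
python3 -m inch '[[[0,0,0],[0,0,0.004],1],[[0,0,0],[0,0,0],1]]'
```

```text
clock: 31.3
eef_pos: [0.6357, -0.25, 0.0753]
tool_rot: [0.736, 0.677, 0.0, 0.001]
ft_force: [0.9, -0.2, -1.6]
grip_width: 0.0284
grasp_force: 59.7
clock: 32.05
eef_pos: [0.4503, -0.1884, 0.077]
tool_rot: [0.737, 0.676, 0.0, 0.0]
ft_force: [-0.3, -0.0, -3.0]
grip_width: 0.0284
grasp_force: 59.8
clock: 32.55
eef_pos: [0.4516, -0.1887, -0.0027]
tool_rot: [0.737, 0.676, 0.0, 0.0]
ft_force: [-0.0, -0.2, -1.6]
grip_width: 0.0285
grasp_force: 59.8
clock: 32.72
eef_pos: [0.4521, -0.189, -0.0042]
tool_rot: [0.737, 0.676, 0.001, 0.001]
ft_force: [0.1, -0.2, -2.0]
grip_width: 0.0287
grasp_force: 59.8
clock: 32.88
eef_pos: [0.4512, -0.1887, -0.0057]
tool_rot: [0.737, 0.676, 0.0, 0.001]
ft_force: [0.3, 0.1, -1.7]
grip_width: 0.029
grasp_force: 59.8
```

```bash
python3 -m inch '[[[0,0,0],[0,0,0.004],1],[[0,0,0],[0,0,0],1]]'
python3 -m inch '[[[0,0,0],[0,0,0.003],1],[[0,0,0],[0,0,0],1]]'
python3 -m inch '[[[0,0,0],[0,0,0.003],1],[[0,0,0],[0,0,0],1]]'
```

```text
clock: 33.05
eef_pos: [0.4507, -0.1885, -0.0074]
tool_rot: [0.737, 0.676, 0.0, 0.0]
ft_force: [-0.3, 0.0, -2.7]
grip_width: 0.0287
grasp_force: 59.8
clock: 33.22
eef_pos: [0.4508, -0.1885, -0.0081]
tool_rot: [0.737, 0.676, 0.0, 0.0]
ft_force: [-1.3, 1.3, 1.8]
grip_width: 0.029
grasp_force: 60.3
clock: 33.38
eef_pos: [0.4508, -0.1886, -0.0081]
tool_rot: [0.737, 0.676, 0.0, 0.0]
ft_force: [-3.0, 2.2, 8.7]
grip_width: 0.0289
grasp_force: 61.2
```

```bash
python3 -m inch '[[[0,0,0],[0,0,-0.005],1],[[0,0,0],[0,0,0],0.3],[[0,0,0],[0,0,0],0.1],[[0,0,0],[0,0,0],-0.05],[[0,0,0],[0,0,0],-0.1],[[0,0,0],[0,0,-0.04],-0.1],[[0,0,0],[0,0,-0.1],-0.1],[[0,0,0],[0,0,-0.1],-0.1],[[0,0,0],[0,0,-0.1],-0.1],[[0,0,0],[0,0,-0.1],-0.1]]'
python3 -m inch '[[[0,0,0],[0,-0.08,0],-0.1],[[0,0,0],[0,-0.1,0],-0.1],[[0,0,0],[0,-0.1,0],-0.1],[[0,0,0],[0,-0.08,0],-0.1],[[0,0,0],[0.1,0,0],-0.1],[[0,0,0],[0.1,0,0],-0.1],[[0,0,0],[0.1,0,0],-0.1],[[0,0,0],[0,0,0],-0.1],[[0,0,0],[0,0,0],-0.1]]'
python3 - <<'E'
from h import *
w=vision.camera("wrist"); t=vision.camera("top"); g0=cv2.imread("pics/top0.png",0).astype(int)
g=cv2.cvtColor(t["img"],cv2.COLOR_RGB2GRAY).astype(int); d=(abs(g-g0)>25).astype(np.uint8)
n,l,s,cn=cv2.connectedComponentsWithStats(d[130:280,135:385])
for i in range(1,n):
    if s[i,4]>12:
        q=cn[i]+[135,130]; print(s[i,:5],q.round(0),onz(t,q,.01)[:2].round(3))
for nme,p in dict(stubA=(.4559,-.1369,.038),stubB=(.4508,-.1886,.038)).items():
  for c,nm in ((w,"w"),(t,"t")):
    u,v=proj(c,p).astype(int); 
    G=cv2.cvtColor(c["img"],cv2.COLOR_RGB2GRAY)
    if 20<u<490 and 20<v<364: print(nme,nm,u,v,"\n",cv2.resize(G[v-20:v+21,u-20:u+21],(14,14),interpolation=cv2.INTER_AREA))
E
```

```text
clock: 34.22
eef_pos: [0.4504, -0.1883, 0.1253]
tool_rot: [0.737, 0.676, -0.0, -0.0]
ft_force: [0.4, 0.7, 0.4]
grip_width: 0.0469
grasp_force: 0.0
clock: 34.97
eef_pos: [0.351, -0.0885, 0.1243]
tool_rot: [0.736, 0.677, 0.0, 0.0]
ft_force: [0.3, -0.1, 0.4]
grip_width: 0.0473
grasp_force: 0.0
[180  15   9   3  17] [319. 146.] [ 0.68  -0.191]
[167  15  28  11 103] [314. 150.] [ 0.668 -0.176]
[203  19  26  14 178] [353. 156.] [ 0.654 -0.279]
[170  42  26  14 179] [321. 179.] [ 0.592 -0.195]
[142  53  12   9  68] [282. 186.] [ 0.57  -0.095]
[  96   93  130   57 3559] [304. 258.] [ 0.389 -0.149]
[176  92  20  19 275] [321. 232.] [ 0.455 -0.193]
[200  95   6  12  54] [338. 231.] [ 0.459 -0.236]
[ 24 101  11  10  86] [164. 235.] [0.439 0.2  ]
[ 44 100  12   9  85] [185. 234.] [0.444 0.149]
[ 73 110  13   9  74] [214. 244.] [0.42  0.074]
stubA w 366 224 
 [[160 149 152 153 152 149 154 195 203 203 204 203 203 206]
 [140 146 150 152 152 151 148 152 189 205 204 202 203 205]
 [135 142 146 149 150 151 158 157 156 187 204 202 204 205]
 [128 136 140 148 168 173 167 163 163 164 188 201 204 204]
 [118
[... 2420 characters left out ...]
6 226 200 140 211 216 215 210 202 196  93 130 170]
 [227 227 223 184 164 208 224 226 226 225 206  88 120 163]
 [182 163 157 127 134 140 205 223 220 218 179  85 110 149]
 [160 151 132 124 133 136 154 171 151 137 111  84  90 117]
 [161 160 126 125 121 157 159 158 160 128 109  84  88  96]
 [162 147 131 142 119 159 161 160 163 133 104  84  89 118]
 [152 190 191 157 178 148 161 162 146 134 114  86 120 155]
 [115 145 179 141 215 178 153 189 197 217 137  84 150 156]
 [111 107 102 101 124 158 195 216 225 223 127  85 149 168]
 [135 130 123 117 111 105 101 111 133 170 117  93 146 129]
 [153 148 144 139 134 128 121 115 109 103  98  96 169 113]
 [168 164 160 156 151 147 142 137 132 125 120 110 172 137]]
```

```bash
python3 -c "
from workcell import workorder; print(workorder.job_done())"
```

```text
the job is handed in; nothing more can be done
None
```

All five parts are in their matching trays and the job is handed in at about 35 s: two stubs standing, two nuts one to a bay, and the bolt flat; the stubs' and nuts' final positions were checked from pixel values only, because my 14 views were used up.

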